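# Clamp the drill block in the one-hand bar clamp

## Robot

A 6-joint arm with a two-finger parallel gripper is mounted at the origin on a cart in front of the work surface, level with it; the furniture and walls round the work are solid. World frame = base frame: x ahead of the robot, y to its left, z up, the work surface at z = 0. Lengths are in m, angles in rad, forces in N, time in s.
With the tool pointing down it reaches from about 0.4 to 0.825 m from the base axis. Payload 7 kg.
Tool frame: the origin (TCP) lies at the centre of the arm's flange, where the gripper is bolted on; the fingertips stand 178 mm ahead of it and the grasp point (between the pads) lies 159 mm ahead of it; z points along the fingers, y is the direction in which the jaws open and shut (so a half turn about z gives the same grasp; the last joint's range is limited). The gripper opens to 88 mm and grips with 3 to 60 N. Pads are 19 mm wide; open, the fingers measure 130 mm over their backs; the gripper's body (78 mm by 193 mm) begins 47 mm behind the grasp point.
Start: joints at [1.456, 0.359, 0.012, 0, -1.224, -0.288], TCP at [0.265, 0.621, 0.405] pointing down, gripper open.
Joint ranges: [-3.07, 3.07], [-1.43, 2.12], [-1.02, 1.25], [-3.03, 1.67], [-3.05, -0], [-3.03, 3.03]. Speed limits (rad/s): [2.39, 2.39, 3.01, 3.14, 3.14, 3.14].

## Interface

Orientations are given as [roll, pitch, yaw] about the fixed x, y, z axes, in that order (R = Rz(yaw) Ry(pitch) Rx(roll)).
In Python, from station import * gives the robot as it stands.
- The arm moves only by the tool send_rows, never from a script. Its argument "motion" is a list of rows, each an object with "offset": the shift along the tool's x, y, z in cm, a list of three; "turn": the turn about the tool's z in degrees. In form: [{"offset": [x, y, z], "turn": turn}, ...]. A call has 1 to 8 rows; each row is the pose to reach, as a shift and turn from the pose commanded when the call began, along the tool's axes at that moment; what a row does not reach only later rows make up. A row lasts 1/10 s, in which the tool goes at most 50 mm and 8.59 degrees, less where a joint would pass 70% of its speed; a pose out of reach is approached as far as the arm can. A call with a gripper value outside its range is refused whole. "hand" is the opening, from -1 (shut) to 1 (fully open), set as the call begins (left out, the last holds). The fingers move at their own pace and stop on an object; "squeeze" is the grip in N (left out, the last holds). Time passes only in rows, so rows that repeat a pose let the fingers close. It gives the time, the measured TCP pose, the force and the opening at its end, in the units of the state.
- get_state(): the state, without advancing time (a new reading comes with each control period).
- grab_frame(name): name is "scene" or "top"; returns a dict with "frame" (384x512x3 uint8, blue, green, red), "range_z" (384x512 float32, m along the optical axis (not along the pixel's ray), 0 where there is no reading), "vertical_fov" (degrees; the focal length in pixels is half the picture's height over the tangent of half this angle, whatever the lens; pixels are square), "cx", "cy" (the principal point, pixels), "cam_to_world" (4x4, takes a point from camera to world coordinates). Camera axes: x right, y up, looking along -z (the intrinsics and any distortion apply to the point x, -y, -z); pixel columns grow to the right and rows downward; lengths in m; the calibration is good to about 2 mm. A picture is of the moment at which its call begins.
- job_done(): hands the job in, once; it reports no verdict.
The state is a dict: "t": time; "q": joint angles; "qd": joint speeds; "joint_efforts": joint torques, N m; "eef_pos": TCP position; "ee_rot": TCP orientation; "force": force on the tool from outside, world axes, zero at the start; "moment": the same for the moment, N m; "width": finger opening in m.
Only numpy, scipy, OpenCV 4.12 (cv2) and the standard library are available. Lean on these libraries where they do the work, as an engineer would, in place of code of your own. Each camera call takes 0.05 s, during which the arm holds its last target. There are 200 camera calls.

## Task

Get the black drill block ready for drilling: lay it flat and lengthwise on the bed between the jaws of the bench-mounted bar clamp and let go of it. Then squeeze the clamp's yellow trigger towards its black grip again and again, letting it spring back each time, until the sliding jaw holds the block firmly against the fixed jaw with the orange sprung pad pushed in at least 3 mm, and leave the trigger released.

Things in the scene. Friction and masses are not known exactly. Their poses are not given: they have to be found in the camera images.
- drill_block: Plain black drill block, 22 (x) x 42 (y, its long axis) x 16 mm high, about 60 g, lying flat with the other small things. Origin at the centre of its underside.
- clamp: One-hand bar clamp screwed to the bench, long axis along its y. Origin at the centre of the underside of its base plate (60 mm in x, 208 in y, 6 thick), z up. Fixed jaw: black-faced, grey, face at y = 0. The sliding jaw moves along +y; its orange pad starts at y = -60 to -74 mm. Both jaws are 30 mm wide in x and reach z = 55 mm. At +y stands a black housing 44 mm high with the trigger and grip.
- bed_spot (a point): Where to lay the middle of the block: on top of the steel bed rails (28 mm wide in x, z = 30 mm above the bench), 29 mm before the fixed jaw (clamp x = 0, y = -29 mm), its axes as the clamp's. The block's long axis goes along y, so hold it by its 22 mm width. The jaw later pushes it up to the fixed jaw.
- squeeze_point (a point): 95 mm above the bench, clamp x = 0, y = 85 mm, axes as the clamp's: middle of the squeezed pair. Yellow trigger: 18 mm wide in x, outer face y = 52, top z = 117. Fixed black grip: 24 mm wide, outer face y = 102, top z = 122. Pinch both from above along y, fingers centred here and opened 72 mm or more; over all they measure 50 mm released, 34 squeezed. Only the trigger moves.
- trigger (a joint): Trigger angle about a hinge at clamp y = 57, z = 22 mm: 0 released, 0.2 rad fully squeezed towards the grip (+y), where it stops. It springs back by itself. Each squeeze draws the sliding jaw 8 to 12 mm and the jaw stays there: two to five squeezes are needed, with about 12 N while the jaw runs free, up to 25 N once it grips, when the trigger may stop short. Further squeezes do no harm.
- pad (a joint): How far the orange sprung pad (22 mm wide, 20 mm high) of the sliding jaw is pushed into the jaw, in m: 0 while nothing is gripped, 0.008 at most, 1 N/mm; about 0.005 to 0.008 when the block is held firmly.
Things that resemble listed ones, but are neither listed nor needed, are in the scene too. There is more than one size of the drill_block; the one meant has the size given above.

How it is judged:
By the outcome, as a careful person would: the job done as asked, in the order asked, and still so for the second after the job is handed in, with the robot touching nothing.
It also fails if it takes over 54 s, if anything falls off the work surface, if the arm or the gripper's body presses on something with over 40 N, if the wrist force passes 120 N, or if a joint passes its speed limit or range.

## Working session

There is one attempt and no reset: what is moved stays moved. The work goes in short steps, Python scripts to look and compute and a tool call to move; the robot and the scene stay as the last step left them, time stands still between calls to the robot, and variables do not carry over. Pictures are saved under pics/ and viewed, about 8 in all and at most 12, crops included, and the job is handed in when it is done.

Besides the shell and the picture viewer there is one more tool, called after "Request:" by a JSON object that holds its "method" and its "body", one argument or row to a line. send_rows: Moves the arm, as the interface text tells. Its arguments: {"type":"object","properties":{"motion":{"type":"array"},"hand":{"type":"number"},"squeeze":{"type":"number"}},"required":["motion"]}

```bash
mkdir -p pics
cat > h.py <<'E'
from station import *
import numpy as np, cv2
def cam(name):
    d=grab_frame(name); return d
def K(d):
    h=d["frame"].shape[0]; f=h/2/np.tan(np.radians(d["vertical_fov"])/2)
    return f,d["cx"],d["cy"]
def ray(d,u,v):
    f,cx,cy=K(d); M=np.array(d["cam_to_world"])
    r=np.array([(u-cx)/f,-(v-cy)/f,-1.0]); return M[:3,3],M[:3,:3]@r
def onplane(d,u,v,z):
    o,r=ray(d,u,v); return o+r*(z-o[2])/r[2]
def bydepth(d,u,v):
    o,r=ray(d,u,v); return o+r*d["range_z"][int(round(v)),int(round(u))]
E
ls
python3 - <<'E'
from h import *
print(get_state())
for n in("scene","top"):
    d=cam(n); cv2.imwrite(f"pics/{n}0.png",d["frame"]); np.save(f"{n}0.npy",d,allow_pickle=True)
    print(n,{k:v for k,v in d.items() if k not in("frame","range_z")},(d["range_z"]>0).mean())
E
```

```text
h.py
pics
{'t': 0.0, 'q': array([ 1.45610613e+00,  3.59369251e-01,  1.11008901e-02, -3.32206327e-04,
       -1.22406705e+00, -2.88109560e-01]), 'qd': array([-1.52506549e-03, -5.32749371e-04,  1.01081796e-03,  5.90765036e-05,
       -7.36560818e-04,  2.28931347e-03]), 'joint_efforts': array([ 1.35931070e-03, -5.82722855e+01,  2.93055564e+01,  6.99740767e+00,
        6.90290850e-03, -1.36928497e-04]), 'eef_pos': array([0.26452114, 0.62081843, 0.40375538]), 'ee_rot': array([ 3.14002826e+00, -1.37929403e-04, -4.02912777e-01]), 'force': array([ 0.53347597, -0.5000302 ,  0.20643988]), 'moment': array([-0.02267752, -0.00378286, -0.07308916]), 'width': 0.08782537719552261}
scene {'vertical_fov': 45.73213590672708, 'cx': 257.5924016485544, 'cy': 190.09764300538134, 'cam_to_world': array([[ 0.85382234,  0.3107175 , -0.4176626 ,  0.13786255],
       [-0.52037814,  0.48798481, -0.70076916, -0.68299744],
       [-0.01392824,  0.81567485,  0.57834293,  0.56073754],
       [ 0.        ,  0.        ,  0.        ,  1.        ]])} 0.9810587565104166
top {'vertical_fov': 54.418651893128605, 'cx': 252.47394016037137, 'cy': 189.24210119553035, 'cam_to_world': array([[-0.04387284,  0.97837599, -0.20212767,  0.35603966],
       [-0.99903627, -0.04270036,  0.01015968, -0.11032386],
       [ 0.00130907,  0.20237861,  0.97930648,  0.91326702],
       [ 0.        ,  0.        ,  0.        ,  1.        ]])} 0.99578857421875
```

View pics/scene0.png

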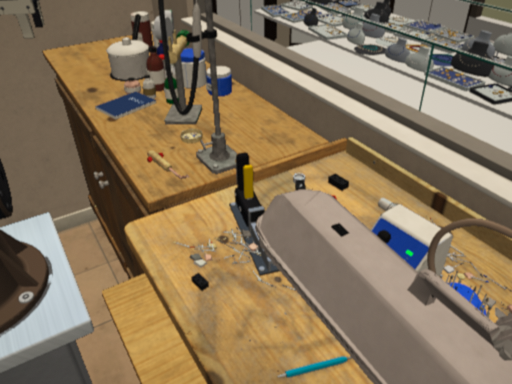

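View pics/top0.png

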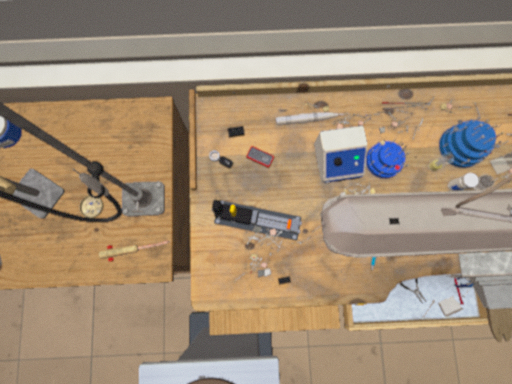

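Scene: the clamp lies about top px (257,220), and there are black block candidates at top px (236,131), (284,280) and (394,221). I'll measure them and crop the clamp.

Run:
```python
from h import *
d=np.load("top0.npy",allow_pickle=True).item(); s=np.load("scene0.npy",allow_pickle=True).item()
def blobs(d,seeds,zs=None):
    g=d["frame"].max(axis=2)
    for (u,v) in seeds:
        m=(g<60).astype(np.uint8)
        n,l,st,c=cv2.connectedComponentsWithStats(m,connectivity=4)
        k=l[v,u]; 
        if k==0: print("none",g[v-3:v+4,u-3:u+4]);continue
        cu,cv=c[k]; p=bydepth(d,cu,cv)
        ys,xs=np.nonzero(l==k); 
        P=np.array([onplane(d,x,y,p[2])[:2] for x,y in zip(xs,ys)]).astype(np.float32)
        r=cv2.minAreaRect(P); a=np.linalg.norm(onplane(d,cu,cv,p[2])-onplane(d,cu+1,cv,p[2]))
        print((u,v),st[k],"p",p.round(4),"size",np.round(r[1],4),"angle",r[2],"px",a.round(4))
blobs(d,[(236,131),(284,280),(394,221)])
blobs(s,[(338,181),(200,282),(340,229)])
for q in [(255,205),(220,210),(233,211),(290,225),(298,235),(218,232),(340,215),(330,240),(400,240),(360,200)]: print(q,bydepth(d,*q).round(3))
c=cv2.resize(d["frame"][185:250,200:330],None,fx=6,fy=6,interpolation=cv2.INTER_CUBIC)
e=cv2.resize(s["frame"][145:305,180:300],None,fx=3.3,fy=3.3,interpolation=cv2.INTER_CUBIC)[:560]
cv2.imwrite("pics/c1.png",c);
```

```text
(236, 131) [229 127  14   9  96] p [ 0.6943 -0.0838  0.0129] size [0.019  0.0342] angle 6.077845573425293 px 0.0025
(284, 280) [280 278  10   5  37] p [ 0.3216 -0.1845  0.0105] size [0.0085 0.0217] angle 8.440216064453125 px 0.0024
(394, 221) [390 219   8   4  26] p [ 0.4284 -0.3801  0.2143] size [0.0133 0.0057] angle 87.49440002441406 px 0.0019
(338, 181) [329 174  19  16 187] p [ 0.6877 -0.0914  0.0192] size [0.0326 0.0488] angle 5.906121253967285 px 0.0021
(200, 282) [192 274  16  16 149] p [ 0.3204 -0.1887  0.0136] size [0.0161 0.033 ] angle 8.99600601196289 px 0.0016
(340, 229) [332 224  16  12  96] p [ 0.4273 -0.3827  0.2147] size [0.0191 0.0104] angle 85.44020080566406 px 0.0012
(255, 205) [ 0.505 -0.124 -0.003]
(220, 210) [ 0.481 -0.045  0.094]
(233, 211) [ 0.475 -0.075  0.116]
(290, 225) [ 0.446 -0.203  0.048]
(298, 235) [ 0.426 -0.226 -0.005]
(218, 232) [ 0.442 -0.031 -0.003]
(340, 215) [ 0.445 -0.283  0.201]
(330, 240) [ 0.4   -0.266  0.173]
(400, 240) [ 0.393 -0.398  0.188]
(360, 200) [ 0.474 -0.326  0.196]
```

View pics/c1.png

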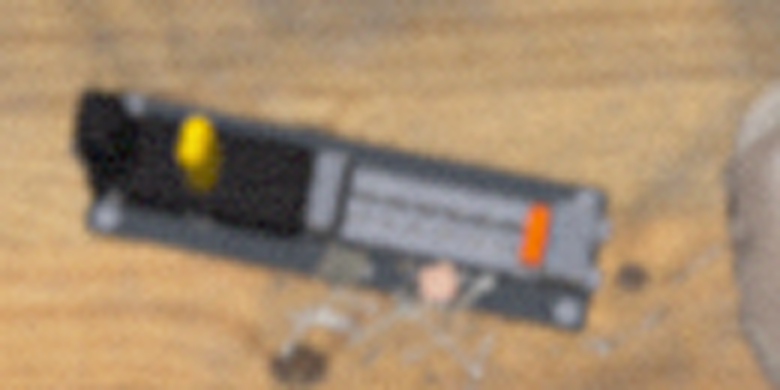

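The crop shows the grip at the left end (+y, crop px 105,140), the yellow trigger (200,150), the fixed jaw (328,190) and the orange pad (535,235) at the right. Next I'll measure the blocks and clamp axes precisely.

```bash
cat >> h.py <<'E'
def tri(d1,p1,d2,p2):
    o1,r1=ray(d1,*p1);o2,r2=ray(d2,*p2)
    a=np.linalg.lstsq(np.c_[r1,-r2],o2-o1,rcond=None)[0]
    x,y=o1+a[0]*r1,o2+a[1]*r2; return (x+y)/2,np.linalg.norm(x-y)
def sub(mask_val,u0,v0,u1,v1,thr,k=8,below=True):
    """subpixel blob in window: upsample, threshold; returns (centre, contour) of largest in image px"""
    w=cv2.resize(mask_val[v0:v1,u0:u1].astype(np.float32),None,fx=k,fy=k,interpolation=cv2.INTER_CUBIC)
    m=((w<thr) if below else (w>thr)).astype(np.uint8)
    c=max(cv2.findContours(m,cv2.RETR_EXTERNAL,cv2.CHAIN_APPROX_NONE)[0],key=cv2.contourArea)[:,0,:]
    c=(c+0.5)/k-0.5+[u0,v0]; M=cv2.moments(c.astype(np.float32)); return np.array([M["m10"],M["m01"]])/M["m00"],c
E
python3 - <<'E'
from h import *
d=np.load("top0.npy",allow_pickle=True).item(); s=np.load("scene0.npy",allow_pickle=True).item()
gt=d["frame"].max(axis=2); gs=s["frame"].max(axis=2)
for nm,wt,ws in [("A",(222,120,250,142),(322,168,358,195)),("B",(274,273,295,288),(185,268,215,295))]:
    bg=np.median(gt[wt[1]:wt[3],wt[0]:wt[2]]); 
    thr=(bg+25)/2
    c,cn=sub(gt,*wt,thr); cs,_=sub(gs,*ws,thr)
    X,e=tri(d,c,s,cs)
    for z in (0.016,0.012):
        P=np.array([onplane(d,*q,z)[:2] for q in cn],np.float32); r=cv2.minAreaRect(P)
        print(nm,bg,c.round(2),cs.round(2),"tri",X.round(4),e.round(4),"z",z,"rect",np.round(r[0],4),np.round(r[1],4),round(r[2],2))
# colours
def colmask(f,n):
    h=cv2.cvtColor(f,cv2.COLOR_BGR2HSV); 
    lo,hi={"y":((22,150,100),(32,255,255)),"o":((3,180,120),(15,255,255))}[n]
    return cv2.inRange(h,lo,hi)
for nm,wt,ws in [("y",(222,195,250,225),(235,150,265,215)),("o",(275,210,300,235),(250,220,300,290))]:
    for dd,w,L in((d,wt,"top"),(s,ws,"scene")):
        m=colmask(dd["frame"],nm); z=np.zeros_like(m); z[w[1]:w[3],w[0]:w[2]]=m[w[1]:w[3],w[0]:w[2]]
        ys,xs=np.nonzero(z)
        if len(xs): print(nm,L,len(xs),xs.mean(),ys.mean(),(xs.min(),xs.max(),ys.min(),ys.max()),bydepth(dd,xs.mean(),ys.mean()).round(4))
# base plate from depth is too noisy? plate mask: bluish dark grey vs wood (saturation)
h=cv2.cvtColor(d["frame"],cv2.COLOR_BGR2HSV)[:,:,1]
c,cn=sub(h,208,192,306,246,70)
P=np.array([onplane(d,*q,0.006)[:2] for q in cn],np.float32); r=cv2.minAreaRect(P); print("plate",np.round(r[0],4),np.round(r[1],4),r[2])
v=cv2.resize(d["frame"][110:180,200:290],None,fx=6,fy=6,interpolation=cv2.INTER_CUBIC)
k=6
for q in cn: pass
w=cv2.resize(d["frame"][185:250,200:330],None,fx=6,fy=6,interpolation=cv2.INTER_CUBIC)
cv2.polylines(w,[((cn-[200,185]+.5)*6).astype(int)],True,(0,0,255),1)
out=np.zeros((420+390,780,3),np.uint8); out[:390,:]=w; out[390:,:540]=v
e=cv2.resize(s["frame"][195:280,225:285],None,fx=4,fy=4,interpolation=cv2.INTER_CUBIC); out[390:390+340,540:780]=e
cv2.imwrite("pics/c2.png",cv2.resize(out,(577,599)))
for q in [(236,98),(236,90),(236,85),(225,160),(260,157),(213,155)]: print(q,bydepth(d,*q).round(3))
E
```

```text
A 179.0 [235.52 131.15] [338.03 181.59] tri [ 0.6951 -0.0832  0.0118] 0.0003 z 0.016 rect [ 0.6936 -0.083 ] [0.0249 0.0403] 6.67
A 179.0 [235.52 131.15] [338.03 181.59] tri [ 0.6951 -0.0832  0.0118] 0.0003 z 0.012 rect [ 0.6951 -0.0829] [0.025  0.0405] 6.67
B 172.0 [284.11 279.85] [199.84 281.49] tri [ 0.3218 -0.1846  0.0091] 0.0002 z 0.016 rect [ 0.3221 -0.1838] [0.0126 0.0266] 7.69
B 172.0 [284.11 279.85] [199.84 281.49] tri [ 0.3218 -0.1846  0.0091] 0.0002 z 0.012 rect [ 0.3219 -0.1842] [0.0126 0.0267] 7.69
y top 56 232.41071428571428 209.42857142857142 (np.int64(229), np.int64(235), np.int64(205), np.int64(215)) [ 0.4785 -0.0733  0.1132]
y scene 291 247.9725085910653 180.92096219931273 (np.int64(243), np.int64(252), np.int64(165), np.int64(198)) [ 0.4803 -0.0742  0.087 ]
o top 21 288.76190476190476 223.71428571428572 (np.int64(287), np.int64(290), np.int64(220), np.int64(227)) [ 0.449  -0.1996  0.0508]
plate [ 0.451  -0.1196] [0.223  0.0977] 75.43252563476562
(236, 98) [ 0.793 -0.087 -0.004]
(236, 90) [ 0.797 -0.089  0.034]
(236, 85) [ 0.808 -0.09   0.039]
(225, 160) [ 0.619 -0.054  0.015]
(260, 157) [ 0.624 -0.142  0.011]
(213, 155) [ 0.636 -0.024  0.006]
```

View pics/c2.png

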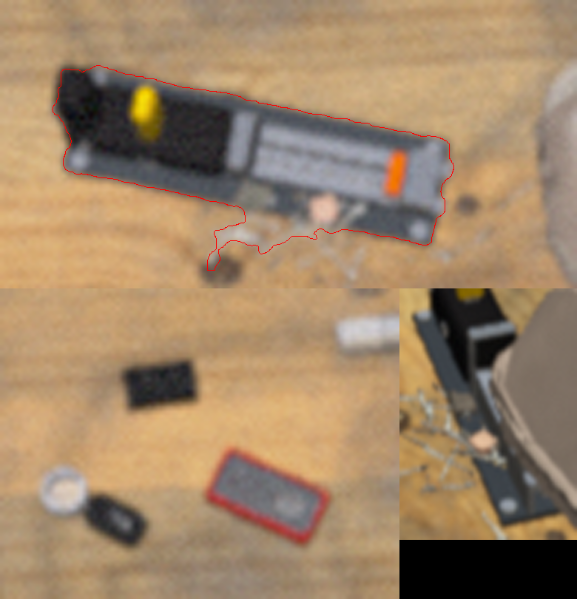

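Block A (top px 236,131) measures about 22x42 with its visible side subtracted, so it is the one meant. B is only 13x27. Now I'll fit the plate edges and jaw face.

Run:
```python
from h import *
d=np.load("top0.npy",allow_pickle=True).item()
h=cv2.cvtColor(d["frame"],cv2.COLOR_BGR2HSV)[:,:,1]
c,cn=sub(h,208,192,306,246,70)
f=6*577/780
cr=(cn-[200,185]+.5)*f   # coordinates in the viewed picture
P=np.array([onplane(d,*q,0.006)[:2] for q in cn])
x,y=cr.T
def line(m):
    q=P[m].astype(np.float32); vx,vy,x0,y0=cv2.fitLine(q,cv2.DIST_HUBER,0,.01,.01).ravel()
    return np.array([x0,y0]),np.array([vx,vy])*(1 if vy>0 else -1),len(q)
top=line((x>115)&(x<420)&(y<75+(x-115)*.22+15)); bot=line((x>85)&(x<225)&(y>165)&(y<205))
right=line((y>218)&(y<240)&(x>425))
for L in(top,bot,right): print(L, np.degrees(np.arctan2(L[1][0],L[1][1])).round(2))
ax=top[1]; n=np.array([ax[1],-ax[0]])  # clamp x
print("width",n@(top[0]-bot[0]))
mid=(top[0]-n*0.030); mid2=bot[0]+n*0.03
print("midline n-coord",n@mid,n@mid2,"yel",n@[.4785,-.0733],"or",n@[.449,-.1996])
print("along: right end",ax@right[0],"yel",ax@[.4785,-.0733],"or",ax@[.449,-.1996])
# brightness profile along axis at z=.055 and z=.03
from scipy.ndimage import map_coordinates
g=cv2.cvtColor(d["frame"],cv2.COLOR_BGR2GRAY).astype(float)
F,cx,cy=K(d);Mi=np.linalg.inv(np.array(d["cam_to_world"]))
def proj(p):
    q=Mi@np.r_[p,1]; return cx-F*q[0]/q[2],cy+F*q[1]/q[2]
nm=n@mid
a0=ax@[.449,-.1996]+.067
for a in np.arange(-.015,.022,.002):
    vs=[]
    for o in(-.008,0,.008):
        p=n*(nm+o)+ax*(a0+a); u,v=proj([p[0],p[1],.055]); vs.append(map_coordinates(g,[[v],[u]],order=1)[0])
    print(round(a0+a,4),np.round(vs).astype(int))
```

```text
(array([ 0.4954877 , -0.13699864], dtype=float32), array([0.2495975, 0.9683497], dtype=float32), 550) 14.45
(array([ 0.44958848, -0.07998872], dtype=float32), array([0.24963479, 0.96834004], dtype=float32), 253) 14.46
(array([ 0.42290518, -0.22297919], dtype=float32), array([-0.95567167,  0.2944345 ], dtype=float32), 40) -72.88
width 0.05867602
midline n-coord 0.48399985 0.48532388 yel 0.48165082625299693 or 0.48460867509245875
along: right end -0.110365756 yel 0.04845237335711716 or -0.08121331953704357
-0.0292 [164 134 156]
-0.0272 [160 131 157]
-0.0252 [155 136 158]
-0.0232 [156 139 161]
-0.0212 [163 143 164]
-0.0192 [164 140 161]
-0.0172 [160 135 159]
-0.0152 [157 136 158]
-0.0132 [157 138 157]
-0.0112 [152 136 152]
-0.0092 [131 120 140]
-0.0072 [101  96 101]
-0.0052 [88 89 90]
-0.0032 [116 108 113]
-0.0012 [137 136 137]
0.0008 [146 148 147]
0.0028 [144 146 149]
0.0048 [126 131 137]
0.0068 [ 94  99 104]
```

The fit gives a clamp yaw of -14.45° and its origin at about (0.467, -0.128). Tall stands sit between the arm and the work, so I'll locate them before moving.

Run:
```python
from h import *
def cloud(d):
    f,cx,cy=K(d);M=np.array(d["cam_to_world"]);v,u=np.mgrid[:384,:512];r=d["range_z"]
    p=np.stack([(u-cx)/f*r,-(v-cy)/f*r,-r],-1)@M[:3,:3].T+M[:3,3]; return p[r>0]
for n in("top","scene"):
    d=np.load(n+"0.npy",allow_pickle=True).item()
    p=cloud(d); p=p[(p[:,1]<1.2)&(p[:,1]>-.6)&(p[:,0]>0.1)&(p[:,0]<.8)&(p[:,2]>.05)&(np.hypot(p[:,0],p[:,1])<1)]
    H={}
    for q in p: k=(round(q[0]/.04),round(q[1]/.04)); a=H.setdefault(k,[]); a.append(q[2])
    print(n)
    for k in sorted(H,key=lambda k:-k[1]):
        if len(H[k])>1: print((round(k[0]*.04,2),round(k[1]*.04,2)),round(min(H[k]),2),round(max(H[k]),2),len(H[k]),end=" | ")
    print()
```

```text
top
(0.8, 0.48) 0.1 0.1 2 | (0.72, 0.48) 0.05 0.07 103 | (0.68, 0.48) 0.05 0.07 25 | (0.8, 0.44) 0.1 0.11 114 | (0.56, 0.44) 0.06 0.08 3 | (0.8, 0.4) 0.1 0.11 118 | (0.56, 0.4) 0.05 0.19 150 | (0.8, 0.36) 0.1 0.11 118 | (0.56, 0.36) 0.17 0.19 28 | (0.52, 0.36) 0.17 0.21 139 | (0.8, 0.32) 0.1 0.11 115 | (0.8, 0.28) 0.1 0.11 111 | (0.48, 0.28) 0.28 0.36 147 | (0.8, 0.24) 0.1 0.11 115 | (0.48, 0.24) 0.15 0.34 451 | (0.8, 0.2) 0.1 0.11 117 | (0.48, 0.2) 0.12 0.15 121 | (0.8, 0.16) 0.1 0.11 112 | (0.52, 0.16) 0.05 0.55 1788 | (0.56, 0.16) 0.05 0.3 45 | (0.48, 0.16) 0.05 0.34 403 | (0.8, 0.12) 0.1 0.11 115 | (0.52, 0.12) 0.05 0.31 22 | (0.48, 0.12) 0.28 0.3 31 | (0.8, 0.08) 0.1 0.11 120 | (0.8, 0.04) 0.1 0.11 110 | (0.8, 0.0) 0.1 0.11 114 | (0.8, -0.04) 0.1 0.11 119 | (0.48, -0.04) 0.05 0.12 140 | (0.8, -0.08) 0.1 0.11 109 | (0.48, -0.08) 0.05 0.12 59 | (0.8, -0.12) 0.1 0.11 113 | (0.48, -0.12) 0.05 0.06 53 | (0.44, -0.12) 0.05 0.06 12 | (0.8, -0.16) 0.1 0.11 116 | (0.8, -0.2) 0.1 0.11 115 | (0.44, -0.2) 0.05 0.06 104 | (0.8, -0.24) 0.1 0.11 115 | (0.48, -0.24) 0.15 0.16 5 | (0.44, -0.24) 
[... 5622 characters left out ...]
0.36, -0.4) 0.15 0.17 659 | (0.44, -0.44) 0.2 0.21 881 | (0.48, -0.44) 0.18 0.2 148 | (0.4, -0.44) 0.17 0.21 1715 | (0.6, -0.44) 0.05 0.09 182 | (0.64, -0.44) 0.05 0.07 129 | (0.36, -0.44) 0.14 0.17 762 | (0.44, -0.48) 0.2 0.29 1480 | (0.48, -0.48) 0.18 0.2 31 | (0.4, -0.48) 0.16 0.21 2021 | (0.64, -0.48) 0.05 0.08 74 | (0.6, -0.48) 0.05 0.09 152 | (0.36, -0.48) 0.14 0.17 890 | (0.48, -0.52) 0.29 0.31 345 | (0.44, -0.52) 0.19 0.3 2016 | (0.4, -0.52) 0.16 0.2 2399 | (0.36, -0.52) 0.14 0.17 812 | (0.48, -0.56) 0.19 0.3 11 | (0.44, -0.56) 0.19 0.26 2088 | (0.4, -0.56) 0.16 0.26 2230 | (0.36, -0.56) 0.16 0.16 7 | (0.44, -0.6) 0.19 0.27 820 | (0.4, -0.6) 0.19 0.27 666 | (0.48, -0.6) 0.19 0.19 5 |
```

Run:
```python
from h import *
s=np.load("scene0.npy",allow_pickle=True).item();d=np.load("top0.npy",allow_pickle=True).item()
for q in [(163,2),(165,30),(196,3),(213,5),(200,20),(212,40),(20,15)]: print("s",q,bydepth(s,*q).round(3))
for v in range(100,60,-3): print(v,bydepth(d,232,v).round(3),end=" ")
print()
for q in [(5,107),(40,135),(80,160),(97,168),(120,185),(135,195)]: print("t",q,bydepth(d,*q).round(3))
```

```text
s (163, 2) [0.484 0.266 0.337]
s (165, 30) [0.476 0.253 0.284]
s (196, 3) [0.505 0.147 0.355]
s (213, 5) [ 0.138 -0.683  0.561]
s (200, 20) [0.51  0.147 0.323]
s (212, 40) [0.533 0.149 0.28 ]
s (20, 15) [0.236 0.558 0.285]
100 [ 0.785 -0.077  0.002] 97 [ 0.795 -0.077 -0.002] 94 [ 0.799 -0.077  0.007] 91 [ 0.798 -0.078  0.028] 88 [ 0.8   -0.079  0.039] 85 [ 0.809 -0.079  0.037] 82 [ 0.818 -0.08   0.037] 79 [ 0.788 -0.082  0.108] 76 [ 0.795 -0.083  0.109] 73 [ 0.804 -0.083  0.107] 70 [ 0.811 -0.083  0.109] 67 [ 0.817 -0.083  0.11 ] 64 [ 0.825 -0.084  0.111] 61 [ 0.833 -0.084  0.111] 
t (5, 107) [0.535 0.147 0.538]
t (40, 135) [0.53  0.15  0.465]
t (80, 160) [0.529 0.149 0.356]
t (97, 168) [0.532 0.146 0.297]
t (120, 185) [0.529 0.149 0.175]
t (135, 195) [0.527 0.149 0.076]
```

Request:
{"method": "send_rows", "body": {
  "motion": [
    {"offset": [0, 2, 0], "turn": -8},
    {"offset": [0, 5, 0], "turn": -16},
    {"offset": [0, 8, 0], "turn": -24},
    {"offset": [0, 10, 0], "turn": -24}
  ]
}}

```text
t: 0.5
eef_pos: [0.2249, 0.5273, 0.4043]
ee_rot: [3.141, 0.0, 0.021]
force: [-1.2, 0.5, -0.0]
width: 0.0875
```

Run:
```python
from h import *
st=get_state(); q=st["q"];p=st["eef_pos"]; print(q.round(3),p.round(3),st["ee_rot"].round(3),"az",np.arctan2(p[1],p[0]),np.hypot(p[0],p[1]))
s=cam("scene"); cv2.imwrite("pics/s3.png",cv2.resize(s["frame"][:200,:260],None,fx=3,fy=3))
```

```text
[ 1.509  0.193 -0.218 -0.    -1.161  0.083] [0.225 0.527 0.404] [3.141 0.    0.021] az 1.167680280869365 0.5732041792449044
```

View pics/s3.png

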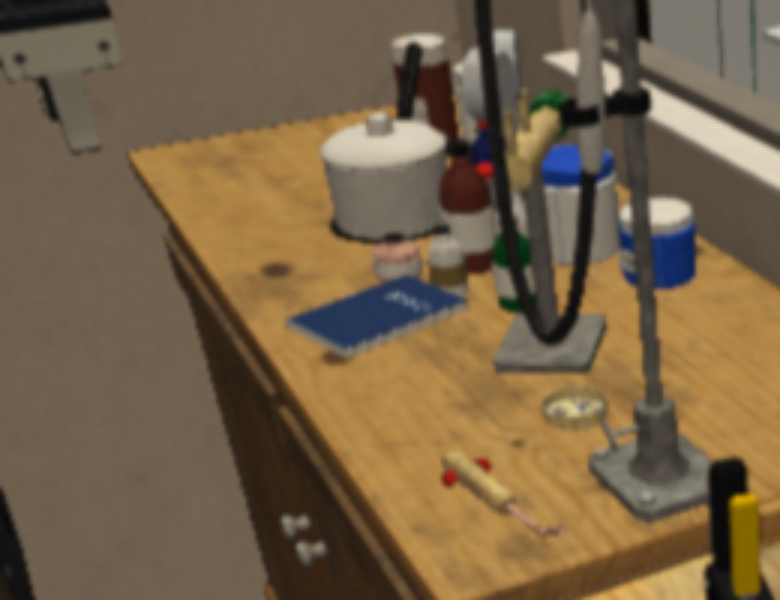

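The image shows the stand pole at (640,270) and a hanging flexible shaft at (520,200) in the crop. I'll swing the arm inside them at small radius, with the gripper tangential.

Request:
{"method": "send_rows", "body": {
  "motion": [
    {"offset": [1.3, 4.6, 0], "turn": 0},
    {"offset": [2.6, 9.1, 0], "turn": 0},
    {"offset": [3.9, 13.7, 0], "turn": -2},
    {"offset": [5.2, 18.2, 0], "turn": -4},
    {"offset": [6.5, 22.7, 0], "turn": -6},
    {"offset": [8.5, 26.5, 0], "turn": -6},
    {"offset": [10.5, 30.2, 0], "turn": -6},
    {"offset": [10.5, 30.2, 0], "turn": -6}
  ]
}}

```text
t: 1.35
eef_pos: [0.3362, 0.2251, 0.4047]
ee_rot: [3.141, 0.0, 0.117]
force: [0.6, -0.6, -0.9]
width: 0.0879
```

Run:
```python
from h import *
st=get_state(); q=st["q"];p=st["eef_pos"]; print(q.round(3),p.round(3),st["ee_rot"].round(3),st["qd"].round(2))
s=cam("scene"); t=cam("top"); cv2.imwrite("pics/s4.png",np.hstack([s["frame"][:,:400],t["frame"][:,:400]]))
```

```text
[ 1.084 -0.109 -0.537 -0.    -1.144  0.604] [0.336 0.225 0.405] [3.141 0.    0.117] [ 0.06  0.02  0.03 -0.    0.01 -0.09]
```

View pics/s4.png

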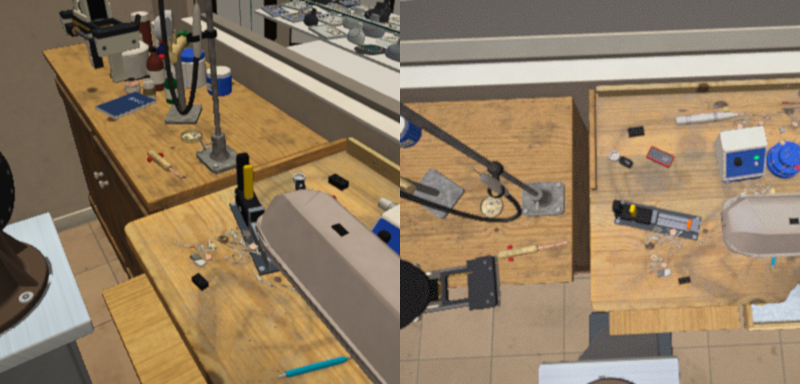

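Request:
{"method": "send_rows", "body": {
  "motion": [
    {"offset": [1.2, 4.5, 0], "turn": 0},
    {"offset": [2.4, 9, 0], "turn": 0},
    {"offset": [3.6, 13.5, 0], "turn": 0},
    {"offset": [4.4, 17.1, 0], "turn": 0},
    {"offset": [4.8, 22, 0], "turn": 0},
    {"offset": [5.2, 27.3, 0], "turn": 0},
    {"offset": [5.2, 27.3, 0], "turn": 0}
  ]
}}

```text
t: 2.15
eef_pos: [0.4204, -0.0393, 0.4043]
ee_rot: [3.141, 0.001, 0.116]
force: [-0.3, 0.8, 0.5]
width: 0.0874
```

```bash
python3 - <<'E'
from h import *
st=get_state(); q=st["q"];p=st["eef_pos"]; print(q.round(3),p.round(3),st["ee_rot"].round(3))
def cloud(d):
    f,cx,cy=K(d);M=np.array(d["cam_to_world"]);v,u=np.mgrid[:384,:512];r=d["range_z"]
    p=np.stack([(u-cx)/f*r,-(v-cy)/f*r,-r],-1)@M[:3,:3].T+M[:3,3]; return p,r>0
F=np.array([np.cos(q[0]),np.sin(q[0]),0]);L=np.array([-np.sin(q[0]),np.cos(q[0]),0])
for n in("scene","top"):
    a=np.load(n+"0.npy",allow_pickle=True).item(); d=cam(n); cv2.imwrite(f"pics/{n}5.png",d["frame"])
    P,m=cloud(d); new=m&(np.abs(d["range_z"]-a["range_z"])>.03)&(P[...,2]>.2)&(np.hypot(P[...,0],P[...,1])<.8)
    X=P[new]; f=X@F; l=X@L; z=X[:,2]
    print(n,len(X))
    for f0 in np.arange(-.2,.7,.06):
        s=(f>=f0)&(f<f0+.06)
        if s.sum()>5: print("fwd %.2f"%f0,s.sum(),"lat",np.percentile(l[s],[1,25,50,75,99]).round(3),"z",np.percentile(z[s],[1,50,99]).round(3))
E
python3 -c "
import cv2,numpy as np
a=cv2.imread('pics/scene5.png')[:,:400];b=cv2.imread('pics/top5.png')[:,:400];cv2.imwrite('pics/s5.png',np.hstack([a,b]))"
```

```text
[ 0.378 -0.074 -0.507  0.    -1.139  1.308] [ 0.42  -0.039  0.404] [3.141e+00 1.000e-03 1.160e-01]
scene 7096
fwd 0.16 15 lat [-0.697 -0.653 -0.621 -0.588 -0.541] z [0.2   0.206 0.257]
fwd 0.22 27 lat [-0.663 -0.621 -0.566 -0.507 -0.467] z [0.201 0.21  0.304]
fwd 0.28 1198 lat [-0.282 -0.272 -0.263 -0.234 -0.175] z [0.294 0.324 0.402]
fwd 0.34 5822 lat [-0.291 -0.239 -0.205 -0.152 -0.099] z [0.232 0.335 0.41 ]
fwd 0.40 33 lat [-0.217 -0.216 -0.215 -0.211 -0.191] z [0.31  0.387 0.402]
top 32925
fwd 0.22 9 lat [-0.68  -0.566 -0.525 -0.512 -0.476] z [0.2   0.209 0.297]
fwd 0.28 8221 lat [-0.271 -0.199 -0.15  -0.074 -0.043] z [0.312 0.623 0.666]
fwd 0.34 21436 lat [-0.277 -0.208 -0.166 -0.117 -0.07 ] z [0.314 0.663 0.668]
fwd 0.40 3249 lat [-0.228 -0.201 -0.18  -0.133 -0.081] z [0.626 0.664 0.668]
```

View pics/s5.png

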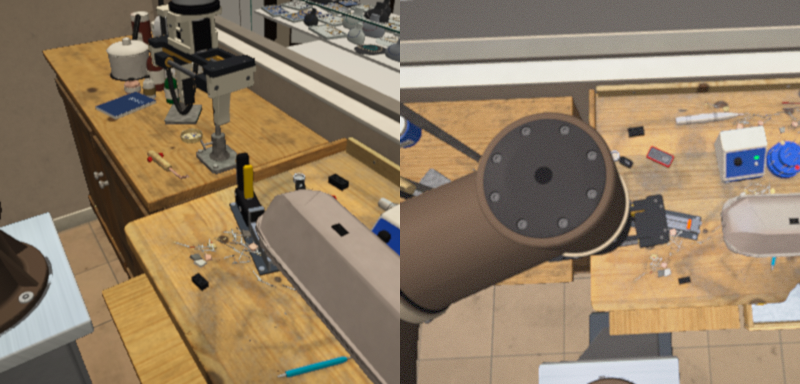

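The wrist is a thick drum whose tube comes from the left, which could foul the pole at the pick pose. I'll move above the bed, where the cameras can see more of the arm, and measure its true extents.

Request:
{"method": "send_rows", "body": {
  "motion": [
    {"offset": [0.6, 4, 0], "turn": 0},
    {"offset": [1.2, 8, 0], "turn": 0},
    {"offset": [1.7, 11.3, 0], "turn": 0},
    {"offset": [1.7, 11.3, 0], "turn": 0}
  ]
}}

```text
t: 2.65
eef_pos: [0.4518, -0.1465, 0.4042]
ee_rot: [3.141, 0.001, 0.121]
force: [-0.7, 0.3, -1.0]
width: 0.0876
```

```bash
cat >> h.py <<'E'
def cloud(d):
    f,cx,cy=K(d);M=np.array(d["cam_to_world"]);v,u=np.mgrid[:384,:512];r=d["range_z"]
    p=np.stack([(u-cx)/f*r,-(v-cy)/f*r,-r],-1)@M[:3,:3].T+M[:3,3]; return p,r>0
E
python3 - <<'E'
from h import *
st=get_state(); q=st["q"];p=st["eef_pos"]; print(q.round(3),p.round(3))
F=np.array([np.cos(q[0]),np.sin(q[0]),0]);L=np.array([-np.sin(q[0]),np.cos(q[0]),0])
for n in("top","scene"):
    a=np.load(n+"0.npy",allow_pickle=True).item(); d=cam(n); cv2.imwrite(f"pics/{n}6.png",d["frame"])
    P,m=cloud(d); new=m&(np.abs(d["range_z"]-a["range_z"])>.03)&(P[...,2]>.24)&(np.hypot(P[...,0],P[...,1])<.8)
    X=P[new]; f=X@F; l=X@L; z=X[:,2]
    for l0 in np.arange(-.32,.3,.04):
        s=(l>=l0)&(l<l0+.04)
        if s.sum()>20: print(n,"lat %.2f"%l0,s.sum(),"fwd",np.percentile(f[s],[1,50,99]).round(3),"z",np.percentile(z[s],[1,50,99]).round(3))
E
```

```text
[ 0.102  0.024 -0.413  0.    -1.135  1.589] [ 0.452 -0.146  0.404]
top lat -0.32 163 fwd [0.395 0.415 0.438] z [0.319 0.333 0.336]
top lat -0.28 425 fwd [0.395 0.405 0.435] z [0.297 0.332 0.662]
top lat -0.24 5667 fwd [0.386 0.428 0.476] z [0.478 0.666 0.668]
top lat -0.20 8506 fwd [0.385 0.419 0.478] z [0.43  0.666 0.668]
top lat -0.16 6483 fwd [0.388 0.418 0.47 ] z [0.314 0.644 0.666]
top lat -0.12 6083 fwd [0.388 0.42  0.471] z [0.332 0.643 0.649]
top lat -0.08 14251 fwd [0.29  0.376 0.471] z [0.609 0.65  0.698]
top lat -0.04 17161 fwd [0.303 0.362 0.469] z [0.636 0.681 0.714]
top lat -0.00 3774 fwd [0.362 0.426 0.474] z [0.629 0.651 0.685]
scene lat -0.32 856 fwd [0.395 0.426 0.472] z [0.296 0.327 0.336]
scene lat -0.28 1812 fwd [0.394 0.423 0.471] z [0.242 0.308 0.336]
scene lat -0.24 3380 fwd [0.39  0.423 0.461] z [0.303 0.38  0.431]
scene lat -0.20 1220 fwd [0.387 0.407 0.459] z [0.306 0.361 0.427]
scene lat -0.16 1490 fwd [0.392 0.41  0.441] z [0.242 0.311 0.394]
scene lat -0.12 366 fwd [0.391 0.395 0.432] z [0.295 0.327 0.336]
```

View pics/top6.png

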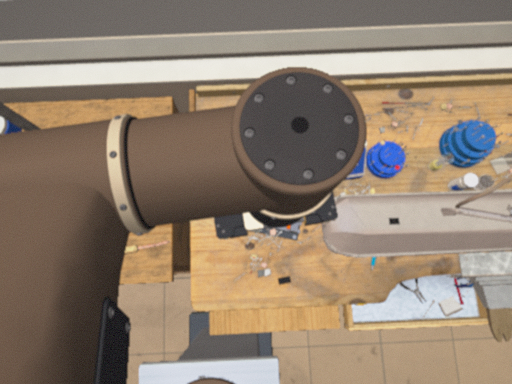

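Request:
{"method": "send_rows", "body": {
  "motion": [
    {"offset": [4, 2, 0], "turn": 0},
    {"offset": [8, 4, 0], "turn": 0},
    {"offset": [12, 6, 1], "turn": 0},
    {"offset": [14, 7, 5], "turn": 0},
    {"offset": [14, 7, 8.5], "turn": 0},
    {"offset": [14, 7, 8.5], "turn": 0}
  ]
}}

```text
t: 3.35
eef_pos: [0.5967, -0.196, 0.314]
ee_rot: [-3.139, 0.01, 0.122]
force: [-1.6, 0.1, 0.0]
width: 0.0873
```

Run:
```python
from h import *
st=get_state(); q=st["q"];p=st["eef_pos"]; print(q.round(3),p.round(3))
F=np.array([np.cos(q[0]),np.sin(q[0]),0]);L=np.array([-np.sin(q[0]),np.cos(q[0]),0])
f0=.647
for n in("top",):
    a=np.load(n+"0.npy",allow_pickle=True).item(); d=cam(n); cv2.imwrite(f"pics/{n}7.png",d["frame"])
    P,m=cloud(d); new=m&(np.abs(d["range_z"]-a["range_z"])>.03)&(P[...,2]>.24)&(np.hypot(P[...,0],P[...,1])<.9)
    X=P[new]; f=X@F; l=X@L; z=X[:,2]
    for b in np.arange(.1,.75,.05):
        s=(f>=b)&(f<b+.05)
        if s.sum()>20: print(n,"fwd %.2f"%b,s.sum(),"lat",np.percentile(l[s],[.5,10,50,90,99.5]).round(3),"z",np.percentile(z[s],[1,50,99]).round(3))
    print("pole lat/fwd",L@[.53,.149,0],F@[.53,.149,0])
```

```text
[-0.008  0.355 -0.211 -0.002 -1.015  1.702] [ 0.597 -0.196  0.314]
top fwd 0.30 15809 lat [-0.054 -0.052 -0.032 -0.006  0.007] z [0.672 0.735 0.752]
top fwd 0.35 15646 lat [-0.055 -0.05  -0.022  0.013  0.032] z [0.638 0.712 0.732]
top fwd 0.40 9547 lat [-0.055 -0.053 -0.021  0.019  0.034] z [0.606 0.681 0.702]
top fwd 0.45 5611 lat [-0.055 -0.054 -0.022  0.018  0.05 ] z [0.574 0.644 0.668]
top fwd 0.50 3567 lat [-0.203 -0.049 -0.023  0.018  0.05 ] z [0.458 0.605 0.632]
top fwd 0.55 18991 lat [-0.28  -0.212 -0.144 -0.01   0.062] z [0.242 0.553 0.589]
top fwd 0.60 6168 lat [-0.284 -0.219 -0.102  0.03   0.062] z [0.241 0.559 0.578]
pole lat/fwd 0.153024983435057 0.5288519210938923
```

View pics/top7.png

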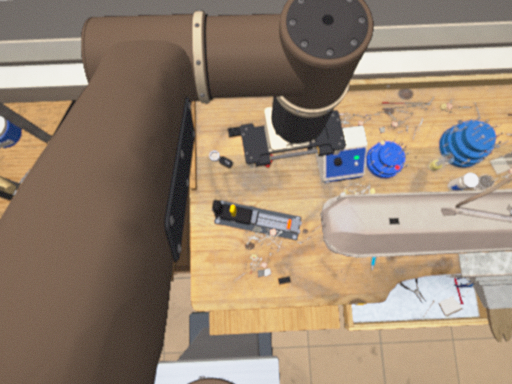

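The forearm half-width is about 55 mm. A lengthwise pre-grasp of the block with the tool offset to the right (y=-0.101) clears the pole by about 15 mm and keeps the body off the rear ledge. I'll approach that way.

Request:
{"method": "send_rows", "body": {
  "motion": [
    {"offset": [3.5, -1, 2], "turn": 0},
    {"offset": [7, -2, 4], "turn": 0},
    {"offset": [10.5, -3.4, 6.4], "turn": 0},
    {"offset": [10.8, -5.8, 8.4], "turn": 0},
    {"offset": [11.1, -8.2, 9.9], "turn": 0},
    {"offset": [11.1, -8.2, 9.9], "turn": 0}
  ],
  "hand": 1
}}

```text
t: 4.0
eef_pos: [0.6982, -0.0996, 0.2214]
ee_rot: [-3.141, 0.0, 0.125]
force: [-0.3, 0.8, 0.5]
width: 0.0877
```

Run:
```python
from h import *
st=get_state(); print(st["q"].round(3),st["eef_pos"].round(4),st["ee_rot"].round(3),st["force"].round(1))
s=cam("scene"); cv2.imwrite("pics/s8.png",cv2.resize(s["frame"][60:260,150:420],None,fx=2.9,fy=2.9))
```

```text
[ 0.134  0.554 -0.12  -0.    -0.898  1.562] [ 0.6982 -0.0996  0.2214] [-3.141  0.     0.125] [-0.3  0.8  0.5]
```

View pics/s8.png

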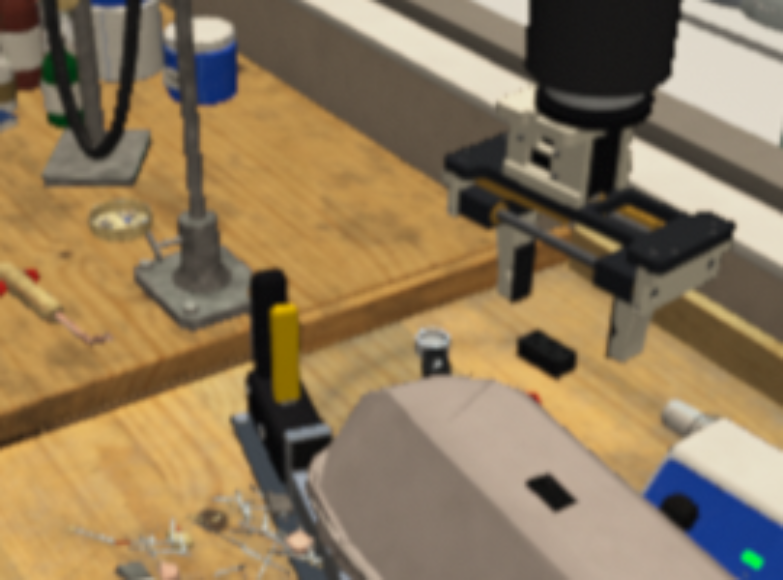

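The picture shows the open fingers above and straddling the block (550,352), with the pole well clear. Descend and close.

Request:
{"method": "send_rows", "body": {
  "motion": [
    {"offset": [0, 0, 2], "turn": 0},
    {"offset": [0, 0, 3.8], "turn": 0},
    {"offset": [0, 0, 3.8], "turn": 0}
  ]
}}

```text
t: 4.35
eef_pos: [0.6977, -0.1037, 0.1832]
ee_rot: [-3.142, 0.0, 0.121]
force: [0.0, 0.9, 0.3]
width: 0.0875
```

Request:
{"method": "send_rows", "body": {
  "motion": [
    {"offset": [0, 0, 0], "turn": 0},
    {"offset": [0, 0, 0], "turn": 0},
    {"offset": [0, 0, 0], "turn": 0},
    {"offset": [0, 0, 0], "turn": 0},
    {"offset": [0, 0, 0], "turn": 0},
    {"offset": [0, 0, 0], "turn": 0}
  ],
  "hand": -1,
  "squeeze": 15
}}

```text
t: 4.95
eef_pos: [0.698, -0.1041, 0.1829]
ee_rot: [3.142, -0.0, 0.121]
force: [-0.1, 0.6, 0.1]
width: 0.0448
```

Request:
{"method": "send_rows", "body": {
  "motion": [
    {"offset": [0, 0, 0], "turn": 0},
    {"offset": [0, 0, 0], "turn": 0},
    {"offset": [0, 0, 0], "turn": 0}
  ]
}}

```text
t: 5.25
eef_pos: [0.698, -0.104, 0.1827]
ee_rot: [3.142, 0.0, 0.121]
force: [-0.6, 0.1, 2.3]
width: 0.0422
```

Width 42.2 mm matches the block's length. Lift it and carry to the clear spot, turned to the clamp's yaw.

Request:
{"method": "send_rows", "body": {
  "motion": [
    {"offset": [0, 0, -4], "turn": 0},
    {"offset": [0, 1.5, -7], "turn": 0},
    {"offset": [-4, 3.4, -8], "turn": 6},
    {"offset": [-8, 3.4, -8], "turn": 13},
    {"offset": [-12, 3.4, -8], "turn": 21.4},
    {"offset": [-15.6, 3.4, -8], "turn": 21.4},
    {"offset": [-15.6, 3.4, -4], "turn": 21.4},
    {"offset": [-15.6, 3.4, -4], "turn": 21.4}
  ]
}}

```text
t: 6.05
eef_pos: [0.5445, -0.1568, 0.2197]
ee_rot: [3.141, 0.006, -0.254]
force: [0.0, -0.5, -1.5]
width: 0.0419
```

Request:
{"method": "send_rows", "body": {
  "motion": [
    {"offset": [0, 0, 2], "turn": 0},
    {"offset": [0, 0, 4], "turn": 0},
    {"offset": [0, 0, 4], "turn": 0},
    {"offset": [0, 0, 4], "turn": 0}
  ]
}}

```text
t: 6.45
eef_pos: [0.5478, -0.1565, 0.1831]
ee_rot: [3.141, 0.001, -0.252]
force: [0.7, 0.8, -0.3]
width: 0.0415
```

Request:
{"method": "send_rows", "body": {
  "motion": [
    {"offset": [0, 0, 0], "turn": 0},
    {"offset": [0, 0, 0], "turn": 0},
    {"offset": [0, 0, 0], "turn": 0},
    {"offset": [0, 0, -3], "turn": 0},
    {"offset": [0, 0, -7], "turn": 0},
    {"offset": [0, 0, -7], "turn": 0}
  ],
  "hand": 0.36
}}

```text
t: 7.05
eef_pos: [0.5492, -0.1567, 0.2582]
ee_rot: [-3.14, -0.009, -0.251]
force: [1.3, 0.1, 0.5]
width: 0.0599
```

Run:
```python
from h import *
st=get_state(); print(st["eef_pos"].round(4),st["ee_rot"].round(4))
s=cam("scene"); t=cam("top"); cv2.imwrite("pics/s9.png",s["frame"]); cv2.imwrite("pics/t9.png",t["frame"])
gs=s["frame"].max(axis=2)
F,cx,cy=K(s);q=np.linalg.inv(s["cam_to_world"])@[.5445,-.157,.008,1]; print("expect px",cx-F*q[0]/q[2],cy+F*q[1]/q[2])
```

```text
[ 0.5492 -0.1567  0.2582] [-3.1401 -0.0088 -0.2515]
expect px 300.66177671711813 226.0833806772348
```

View pics/s9.png

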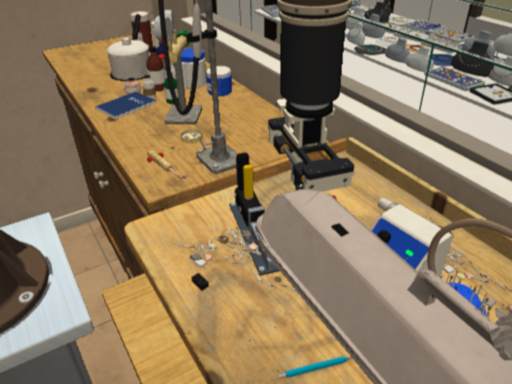

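Eleven pictures viewed so far, so I'll use numeric checks from here. The block is hidden behind the housing, as expected. Turn 90° and regrasp by the width.

Request:
{"method": "send_rows", "body": {
  "motion": [
    {"offset": [0, 0, 0], "turn": 8.5},
    {"offset": [0, 0, 0], "turn": 17},
    {"offset": [0, 0, 0], "turn": 25.5},
    {"offset": [0, 0, 0], "turn": 34},
    {"offset": [0, 0, 0], "turn": 42.5},
    {"offset": [0, 0, 0], "turn": 51},
    {"offset": [0, 0, 0], "turn": 59.5},
    {"offset": [0, 0, 0], "turn": 68}
  ],
  "hand": -0.16
}}

```text
t: 7.95
eef_pos: [0.5467, -0.1566, 0.2514]
ee_rot: [3.139, 0.0, -1.446]
force: [-0.4, -0.8, -0.1]
width: 0.0368
```

Request:
{"method": "send_rows", "body": {
  "motion": [
    {"offset": [0, 0, 0], "turn": 8.5},
    {"offset": [0, 0, 0], "turn": 17},
    {"offset": [0, 0, 0], "turn": 22},
    {"offset": [0, 0, 0], "turn": 22}
  ]
}}

```text
t: 8.35
eef_pos: [0.5467, -0.1566, 0.2516]
ee_rot: [3.14, -0.0, -1.825]
force: [-0.2, -0.6, -0.3]
width: 0.0369
```

Run:
```python
from h import *
st=get_state(); p=st["eef_pos"];print(p.round(4),st["ee_rot"].round(4),st["width"],st["q"].round(2))
t=cam("top"); g=t["frame"].max(axis=2); np.save("t10.npy",t,allow_pickle=True)
F,cx,cy=K(t);q=np.linalg.inv(t["cam_to_world"])@[.548,-.1565,.016,1]; print("expect px",cx-F*q[0]/q[2],cy+F*q[1]/q[2], bydepth(t,cx-F*q[0]/q[2],cy+F*q[1]/q[2]))
```

```text
[ 0.5467 -0.1566  0.2516] [ 3.1396e+00 -4.0000e-04 -1.8249e+00] 0.03686106502062252 [ 0.06  0.33 -0.42 -0.   -0.82 -0.32]
expect px 267.33695013186104 185.90888586391554 [ 0.51678909 -0.1489922   0.161887  ]
```

Request:
{"method": "send_rows", "body": {
  "motion": [
    {"offset": [0, 0, 3], "turn": 0},
    {"offset": [0, 0, 5.5], "turn": 0},
    {"offset": [0, 0, 6.8], "turn": 0},
    {"offset": [0, 0, 6.8], "turn": 0}
  ]
}}

```text
t: 8.8
eef_pos: [0.5464, -0.1566, 0.1826]
ee_rot: [3.138, -0.001, -1.822]
force: [-0.8, 0.6, 0.4]
width: 0.0367
```

Request:
{"method": "send_rows", "body": {
  "motion": [
    {"offset": [0, 0, 0], "turn": 0},
    {"offset": [0, 0, 0], "turn": 0},
    {"offset": [0, 0, 0], "turn": 0},
    {"offset": [0, 0, 0], "turn": 0},
    {"offset": [0, 0, 0], "turn": 0},
    {"offset": [0, 0, 0], "turn": 0}
  ],
  "hand": -1,
  "squeeze": 15
}}

```text
t: 9.4
eef_pos: [0.5478, -0.1566, 0.1858]
ee_rot: [-3.139, 0.0, -1.823]
force: [-0.2, 0.9, 6.1]
width: 0.0219
```

Request:
{"method": "send_rows", "body": {
  "motion": [
    {"offset": [0, 0, 0], "turn": 0},
    {"offset": [0, 0, 0], "turn": 0},
    {"offset": [0, 0, -0.6], "turn": 0},
    {"offset": [0, 0, -0.6], "turn": 0}
  ],
  "hand": -0.3
}}

```text
t: 9.8
eef_pos: [0.5475, -0.1566, 0.1914]
ee_rot: [-3.141, 0.0, -1.823]
force: [0.2, -0.4, 1.4]
width: 0.0307
```

Request:
{"method": "send_rows", "body": {
  "motion": [
    {"offset": [0, 0, 0], "turn": 0},
    {"offset": [0, 0, 0], "turn": 0},
    {"offset": [0, 0, 0], "turn": 0},
    {"offset": [0, 0, 0], "turn": 0},
    {"offset": [0, 0, 0], "turn": 0}
  ],
  "hand": -1
}}

```text
t: 10.3
eef_pos: [0.5472, -0.1566, 0.1907]
ee_rot: [-3.142, -0.0, -1.823]
force: [-0.9, 0.4, 1.6]
width: 0.0214
```

Run:
```python
from h import *
o=np.array([.4674,-.1283]);ax=np.array([.2496,.9683]);n=np.array([.9683,-.2496])
for nm in("top","scene"):
    d=np.load(nm+"0.npy",allow_pickle=True).item(); P,m=cloud(d); P=P[m]
    c=np.c_[(P[:,:2]-o)@n,(P[:,:2]-o)@ax]; z=P[:,2]
    for lab,x0,x1,y0,y1 in[("bed",-.010,.010,-.05,-.012),("fixjaw",-.012,.012,.0015,.010),("plate",-.028,-.020,.03,.09),("bench",.04,.08,-.08,.08),("benchL",-.08,-.04,.02,.08),("housing",-.01,.01,.018,.042),("slide",-.012,.012,-.085,-.066)]:
        s=(c[:,0]>x0)&(c[:,0]<x1)&(c[:,1]>y0)&(c[:,1]<y1)
        if s.sum()>3: print(nm,lab,s.sum(),np.percentile(z[s],[10,50,90]).round(4))
    # edges of the bed across x and of the jaws along y from heights
    s=(c[:,1]>-.05)&(c[:,1]<-.012)&(z>.02)&(z<.05); print(nm,"bed x range",np.percentile(c[s,0],[2,50,98]).round(4))
    s=(np.abs(c[:,0])<.02)&(z>.045)&(z<.065); y=np.sort(c[s,1]); print(nm,"high y:",np.histogram(y,bins=np.arange(-.1,.03,.005)))
```

```text
top bed 129 [0.0153 0.0255 0.0297]
top fixjaw 36 [0.0498 0.0521 0.0539]
top plate 83 [0.002  0.0043 0.0065]
top bench 1010 [-0.0038 -0.0018  0.0002]
top benchL 409 [-0.0037 -0.0018  0.    ]
top housing 87 [0.0402 0.0421 0.044 ]
top slide 93 [0.0265 0.0501 0.0538]
top bed x range [-0.0136  0.3441  0.3741]
top high y: (array([ 5, 29, 29, 30, 19, 21,  0,  0,  0,  0,  0,  0,  0,  0,  0,  0,  0,
        0,  0,  0, 26, 28, 22,  0,  1]), array([-1.00000000e-01, -9.50000000e-02, -9.00000000e-02, -8.50000000e-02,
       -8.00000000e-02, -7.50000000e-02, -7.00000000e-02, -6.50000000e-02,
       -6.00000000e-02, -5.50000000e-02, -5.00000000e-02, -4.50000000e-02,
       -4.00000000e-02, -3.50000000e-02, -3.00000000e-02, -2.50000000e-02,
       -2.00000000e-02, -1.50000000e-02, -1.00000000e-02, -5.00000000e-03,
        8.32667268e-17,  5.00000000e-03,  1.00000000e-02,  1.50000000e-02,
        2.00000000e-02,  2.50000000e-02]))
scene fixjaw 95 [0.0352 0.0514 0.0553]
scene plate 77 [0.006  0.0072 0.0085]
scene bench 4 [0.0008 0.001  0.0012]
scene benchL 397 [-0.0004  0.0009  0.0023]
scene housing 55 [0.0439 0.0452 0.0463]
scene bed x range [-0.4255 -0.3917  0.375 ]
scene high y: (array([ 0,  0,  0,  0,  0,  0,  0,  0,  0,  0,  0,  0,  0,  0,  0,  0,  0,
        0,  0,  2, 72, 40, 23,  1,  2]), array([-1.00000000e-01, -9.50000000e-02, -9.00000000e-02, -8.50000000e-02,
       -8.00000000e-02, -7.50000000e-02, -7.00000000e-02, -6.50000000e-02,
       -6.00000000e-02, -5.50000000e-02, -5.00000000e-02, -4.50000000e-02,
       -4.00000000e-02, -3.50000000e-02, -3.00000000e-02, -2.50000000e-02,
       -2.00000000e-02, -1.50000000e-02, -1.00000000e-02, -5.00000000e-03,
        8.32667268e-17,  5.00000000e-03,  1.00000000e-02,  1.50000000e-02,
        2.00000000e-02,  2.50000000e-02]))
```

Depth confirms the fixed jaw face at clamp y≈0, the sliding jaw at y≈-70 mm, and the bed at about 30 mm. Carry the block over the bed.

Request:
{"method": "send_rows", "body": {
  "motion": [
    {"offset": [0, 0, -4], "turn": 0},
    {"offset": [0, 0, -9], "turn": 0},
    {"offset": [1, 4.2, -9], "turn": 0},
    {"offset": [2.1, 8.4, -9], "turn": 0},
    {"offset": [2.1, 8.4, -7], "turn": 0},
    {"offset": [2.1, 8.4, -6], "turn": 0},
    {"offset": [2.1, 8.4, -6], "turn": 0}
  ]
}}

```text
t: 11.0
eef_pos: [0.4606, -0.1559, 0.2495]
ee_rot: [3.139, -0.001, -1.824]
force: [-0.0, -0.1, -0.2]
width: 0.0217
```

Run:
```python
from h import *
st=get_state(); print(st["eef_pos"].round(4),st["ee_rot"].round(4),st["width"],st["force"].round(1),st["q"].round(2))
p=st["eef_pos"]; o=np.array([.4674,-.1283]);ax=np.array([.2496,.9683]);n=np.array([.9683,-.2496])
print("clamp xy",(p[:2]-o)@n,(p[:2]-o)@ax)
```

```text
[ 0.4606 -0.1559  0.2495] [ 3.1393e+00 -7.0000e-04 -1.8235e+00] 0.021653486971130977 [-0.  -0.1 -0.2] [ 0.08  0.22 -0.6  -0.   -0.76 -0.33]
clamp xy 0.0002775506809355604 -0.02844459326676698
```

Request:
{"method": "send_rows", "body": {
  "motion": [
    {"offset": [0, 0, 1.5], "turn": 0},
    {"offset": [0, 0, 2.5], "turn": 0},
    {"offset": [0, 0, 2.8], "turn": 0},
    {"offset": [0, 0, 2.8], "turn": 0},
    {"offset": [0, 0, 2.8], "turn": 0}
  ]
}}

```text
t: 11.5
eef_pos: [0.461, -0.1559, 0.2229]
ee_rot: [-3.142, -0.0, -1.823]
force: [-0.4, 0.6, -1.2]
width: 0.0215
```

Request:
{"method": "send_rows", "body": {
  "motion": [
    {"offset": [0, 0, 0.1], "turn": 0},
    {"offset": [0, 0, 0.2], "turn": 0},
    {"offset": [0, 0, 0.2], "turn": 0}
  ]
}}

```text
t: 11.8
eef_pos: [0.4606, -0.1559, 0.2208]
ee_rot: [-3.141, 0.0, -1.824]
force: [0.8, -0.7, -1.1]
width: 0.0219
```

Request:
{"method": "send_rows", "body": {
  "motion": [
    {"offset": [0, 0, 0.1], "turn": 0},
    {"offset": [0, 0, 0.15], "turn": 0},
    {"offset": [0, 0, 0.15], "turn": 0}
  ]
}}

```text
t: 12.1
eef_pos: [0.4607, -0.1559, 0.2201]
ee_rot: [-3.141, -0.0, -1.823]
force: [-3.4, 1.3, 11.8]
width: 0.0216
```

Contact at 12 N, so the block rests on the bed. Release and rise.

Request:
{"method": "send_rows", "body": {
  "motion": [
    {"offset": [0, 0, -0.1], "turn": 0},
    {"offset": [0, 0, -0.1], "turn": 0},
    {"offset": [0, 0, -0.1], "turn": 0},
    {"offset": [0, 0, -0.1], "turn": 0},
    {"offset": [0, 0, -3], "turn": 0},
    {"offset": [0, 0, -7], "turn": 0},
    {"offset": [0, 0, -12], "turn": 0},
    {"offset": [0, 0, -12], "turn": 0}
  ],
  "hand": -0.2
}}

```text
t: 12.9
eef_pos: [0.4627, -0.1561, 0.3456]
ee_rot: [-3.131, 0.002, -1.822]
force: [0.8, -0.3, -1.4]
width: 0.0356
```

Request:
{"method": "send_rows", "body": {
  "motion": [
    {"offset": [-1, 0, 0], "turn": -8.5},
    {"offset": [-3, 0, 0], "turn": -17},
    {"offset": [-5, 0, 0], "turn": -25.5},
    {"offset": [-7, 0, 0], "turn": -34},
    {"offset": [-9, 0, 0], "turn": -42.5},
    {"offset": [-11.3, 0, 0], "turn": -51},
    {"offset": [-11.3, 0, 0], "turn": -59.5},
    {"offset": [-11.3, 0, 0], "turn": -68}
  ],
  "hand": 1
}}

```text
t: 13.7
eef_pos: [0.489, -0.0458, 0.3389]
ee_rot: [3.141, 0.0, -0.629]
force: [-0.6, -0.2, -0.0]
width: 0.0867
```

Request:
{"method": "send_rows", "body": {
  "motion": [
    {"offset": [0, 0, 0], "turn": -8.5},
    {"offset": [0, 0, 0], "turn": -17},
    {"offset": [0, 0, 0], "turn": -22},
    {"offset": [0, 0, 0], "turn": -22},
    {"offset": [0, 0, 0], "turn": -22}
  ]
}}

```text
t: 14.2
eef_pos: [0.4889, -0.0465, 0.3391]
ee_rot: [3.142, 0.0, -0.255]
force: [-1.0, 0.1, -0.9]
width: 0.0872
```

```bash
cat > chk.py <<'E'
from h import *
st=get_state(); p=st["eef_pos"]; o=np.array([.4674,-.1283]);ax=np.array([.2496,.9683]);n=np.array([.9683,-.2496])
print(st["t"],p.round(4),st["ee_rot"].round(4),st["width"].__round__(4),st["force"].round(1),st["q"].round(2),"clamp xy",((p[:2]-o)@n).round(4),((p[:2]-o)@ax).round(4))
t=cam("top"); P,m=cloud(t); c=np.stack([(P[...,:2]-o)@n,(P[...,:2]-o)@ax],-1); g=t["frame"].max(axis=2)
h=cv2.cvtColor(t["frame"],cv2.COLOR_BGR2HSV)
B=m&(np.abs(c[...,0])<.02)&(c[...,1]>-.1)&(c[...,1]<.002)&(P[...,2]>.02)&(P[...,2]<.07)
bl=B&(g<70); print("black n",bl.sum())
if bl.sum()>5: r=c[bl]; print("block centre",r.mean(0).round(4),"y rng",np.percentile(r[:,1],[3,97]).round(4),"x rng",np.percentile(r[:,0],[3,97]).round(4),"z",np.median(P[bl][:,2]).round(4)); print("rect",cv2.minAreaRect(r.astype(np.float32)))
for nm,k in(("orange",(h[...,0]>=3)&(h[...,0]<=15)&(h[...,1]>170)&(h[...,2]>110)&B),("yellow",(h[...,0]>=22)&(h[...,0]<=32)&(h[...,1]>150)&m&(P[...,2]>.09)&(np.abs(c[...,0])<.03)&(c[...,1]>.03)&(c[...,1]<.12))):
    if k.sum(): r=c[k]; print(nm,k.sum(),r.mean(0).round(4),"y",r[:,1].min().round(4),r[:,1].max().round(4))
np.save("chk.npy",t,allow_pickle=True)
E
python3 chk.py
```

```text
14.2 [ 0.4889 -0.0465  0.3391] [ 3.1415e+00  1.0000e-04 -2.5550e-01] 0.0872 [-1.   0.1 -0.9] [ 0.31  0.11 -0.48 -0.   -0.98  1.01] clamp xy 0.0004 0.0845
black n 111
block centre [-0.0008 -0.0316] y rng [-0.0475 -0.016 ] x rng [-0.0093  0.0075] z 0.0443
rect ((-0.0011837403289973736, -0.03147120401263237), (0.03343880921602249, 0.019264956936240196), 86.607666015625)
orange 16 [-0.0003 -0.074 ] y -0.0764 -0.0711
yellow 10 [-0.0024  0.0529] y 0.0414 0.0605
```

The block lies on the bed, centred at clamp (-1, -31.5) mm, flat with its top at about 44–46 mm. Descend to the trigger.

Request:
{"method": "send_rows", "body": {
  "motion": [
    {"offset": [0, 0, 4], "turn": 0},
    {"offset": [0, 0, 7], "turn": 0},
    {"offset": [0, 0, 8.5], "turn": 0},
    {"offset": [0, 0, 8.5], "turn": 0}
  ]
}}

```text
t: 14.65
eef_pos: [0.488, -0.0467, 0.2521]
ee_rot: [3.139, 0.004, -0.255]
force: [0.5, -0.3, 0.0]
width: 0.088
```

Request:
{"method": "send_rows", "body": {
  "motion": [
    {"offset": [0, 0, 0], "turn": 0},
    {"offset": [0, 0, 0], "turn": 0},
    {"offset": [0, 0, 0], "turn": 0},
    {"offset": [0, 0, 0], "turn": 0},
    {"offset": [0, 0, 0], "turn": 0},
    {"offset": [0, 0, 0], "turn": 0},
    {"offset": [0, 0, 0], "turn": 0},
    {"offset": [0, 0, 0], "turn": 0}
  ],
  "hand": -1,
  "squeeze": 30
}}

```text
t: 15.45
eef_pos: [0.4883, -0.0494, 0.2563]
ee_rot: [3.136, 0.0, -0.252]
force: [-2.2, -23.7, 10.4]
width: 0.0469
```

Request:
{"method": "send_rows", "body": {
  "motion": [
    {"offset": [0, 0, 0], "turn": 0},
    {"offset": [0, 0, 0], "turn": 0},
    {"offset": [0, 0, 0], "turn": 0},
    {"offset": [0, 0, 0], "turn": 0},
    {"offset": [0, 0, 0], "turn": 0},
    {"offset": [0, 0, 0], "turn": 0}
  ]
}}

```text
t: 16.05
eef_pos: [0.4883, -0.0494, 0.2564]
ee_rot: [3.136, 0.0, -0.252]
force: [-4.6, -24.2, 10.5]
width: 0.0471
```

```bash
python3 chk.py
python3 - <<'E'
from h import *
t=np.load("chk.npy",allow_pickle=True).item(); s=cam("scene")
a=cv2.resize(s["frame"][110:250,190:320],(520,560),interpolation=cv2.INTER_CUBIC)
b=cv2.resize(t["frame"][180:250,195:265],(280,280),interpolation=cv2.INTER_CUBIC); out=np.zeros((560,800,3),np.uint8); out[:,:520]=a; out[:280,520:]=b
out[280:,520:]=cv2.resize(t["frame"][190:250,250:310],(280,280),interpolation=cv2.INTER_CUBIC); cv2.imwrite("pics/last.png",out)
E
```

```text
16.05 [ 0.4883 -0.0494  0.2564] [ 3.1359  0.     -0.2517] 0.0471 [ -4.6 -24.2  10.5] [ 0.3   0.21 -0.58  0.01 -0.78  1.01] clamp xy 0.0006 0.0816
black n 100
block centre [-0.001  -0.0334] y rng [-0.0474 -0.0191] x rng [-0.0095  0.0076] z 0.0442
rect ((-0.0010834624990820885, -0.033483851701021194), (0.01805327646434307, 0.029913710430264473), 1.3525217771530151)
orange 19 [-0.0005 -0.064 ] y -0.0668 -0.0611
```

The orange pad advanced 10 mm, so the first squeeze took effect. Release and repeat.

Request:
{"method": "send_rows", "body": {
  "motion": [
    {"offset": [0, 0, 0], "turn": 0},
    {"offset": [0, 0, 0], "turn": 0},
    {"offset": [0, 0, 0], "turn": 0},
    {"offset": [0, 0, 0], "turn": 0},
    {"offset": [0, 0, 0], "turn": 0},
    {"offset": [0, 0, 0], "turn": 0}
  ],
  "hand": 1
}}

```text
t: 16.75
eef_pos: [0.4892, -0.0465, 0.2553]
ee_rot: [-3.141, -0.002, -0.253]
force: [-0.3, -0.0, 0.3]
width: 0.086
```

```bash
python3 chk.py
```

```text
16.75 [ 0.4892 -0.0465  0.2553] [-3.1405e+00 -2.0000e-03 -2.5320e-01] 0.086 [-0.3 -0.   0.3] [ 0.31  0.21 -0.58  0.   -0.77  1.01] clamp xy 0.0007 0.0846
black n 114
block centre [-0.0011 -0.0312] y rng [-0.0475 -0.0152] x rng [-0.0094  0.0072] z 0.0441
rect ((-0.001399913802742958, -0.031392864882946014), (0.017971811816096306, 0.0340733677148819), 1.7071483135223389)
orange 18 [-0.0006 -0.0641] y -0.0667 -0.0612
yellow 26 [-0.011   0.0505] y 0.0411 0.058
```

View pics/last.png

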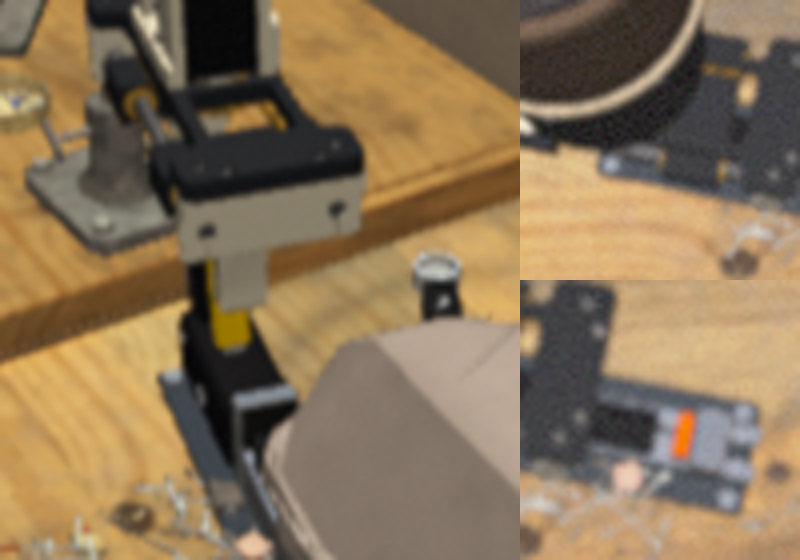

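The picture shows the fingers pinching the trigger and grip, the block lying on the bed (crop 625,425), and the orange pad moving towards it. Next squeeze, with more force.

Request:
{"method": "send_rows", "body": {
  "motion": [
    {"offset": [0, 0, 0], "turn": 0},
    {"offset": [0, 0, 0], "turn": 0},
    {"offset": [0, 0, 0], "turn": 0},
    {"offset": [0, 0, 0], "turn": 0},
    {"offset": [0, 0, 0], "turn": 0},
    {"offset": [0, 0, 0], "turn": 0},
    {"offset": [0, 0, 0], "turn": 0},
    {"offset": [0, 0, 0], "turn": 0}
  ],
  "hand": -1,
  "squeeze": 40
}}

```text
t: 17.6
eef_pos: [0.4882, -0.0492, 0.2556]
ee_rot: [3.135, 0.002, -0.251]
force: [-1.3, -20.8, 15.3]
width: 0.0469
```

Request:
{"method": "send_rows", "body": {
  "motion": [
    {"offset": [0, 0, 0], "turn": 0},
    {"offset": [0, 0, 0], "turn": 0},
    {"offset": [0, 0, 0], "turn": 0},
    {"offset": [0, 0, 0], "turn": 0},
    {"offset": [0, 0, 0], "turn": 0},
    {"offset": [0, 0, 0], "turn": 0},
    {"offset": [0, 0, 0], "turn": 0}
  ],
  "hand": 1
}}

```text
t: 18.3
eef_pos: [0.4891, -0.0463, 0.2543]
ee_rot: [-3.141, -0.0, -0.253]
force: [0.2, -0.3, 0.5]
width: 0.0871
```

```bash
python3 chk.py
```

```text
18.3 [ 0.4891 -0.0463  0.2543] [-3.1412e+00 -5.0000e-04 -2.5260e-01] 0.0871 [ 0.2 -0.3  0.5] [ 0.31  0.22 -0.58 -0.   -0.77  1.01] clamp xy 0.0006 0.0848
black n 112
block centre [-0.0013 -0.0308] y rng [-0.0473 -0.015 ] x rng [-0.0097  0.0069] z 0.0441
rect ((-0.0013812296092510223, -0.031101755797863007), (0.03390312194824219, 0.01782107912003994), 88.82591247558594)
orange 25 [ 0.0003 -0.0545] y -0.0585 -0.0506
yellow 27 [-0.0115  0.0503] y 0.0413 0.0582
```

Request:
{"method": "send_rows", "body": {
  "motion": [
    {"offset": [0, 0, 0], "turn": 0},
    {"offset": [0, 0, 0], "turn": 0},
    {"offset": [0, 0, 0], "turn": 0},
    {"offset": [0, 0, 0], "turn": 0},
    {"offset": [0, 0, 0], "turn": 0},
    {"offset": [0, 0, 0], "turn": 0},
    {"offset": [0, 0, 0], "turn": 0},
    {"offset": [0, 0, 0], "turn": 0}
  ],
  "hand": -1
}}

```text
t: 19.15
eef_pos: [0.4879, -0.0492, 0.2555]
ee_rot: [3.135, 0.002, -0.251]
force: [-3.5, -19.9, 16.6]
width: 0.047
```

Request:
{"method": "send_rows", "body": {
  "motion": [
    {"offset": [0, 0, 0], "turn": 0},
    {"offset": [0, 0, 0], "turn": 0},
    {"offset": [0, 0, 0], "turn": 0},
    {"offset": [0, 0, 0], "turn": 0},
    {"offset": [0, 0, 0], "turn": 0},
    {"offset": [0, 0, 0], "turn": 0},
    {"offset": [0, 0, 0], "turn": 0}
  ],
  "hand": 1
}}

```text
t: 19.85
eef_pos: [0.4891, -0.0463, 0.2543]
ee_rot: [-3.141, -0.0, -0.253]
force: [-0.5, 0.9, -1.1]
width: 0.0872
```

```bash
python3 chk.py
```

```text
19.85 [ 0.4891 -0.0463  0.2543] [-3.1413e+00 -4.0000e-04 -2.5260e-01] 0.0872 [-0.5  0.9 -1.1] [ 0.31  0.22 -0.58 -0.   -0.77  1.01] clamp xy 0.0005 0.0848
black n 80
block centre [-0.0015 -0.0265] y rng [-0.0379 -0.015 ] x rng [-0.0098  0.0067] z 0.0443
rect ((-0.0018839770928025246, -0.026379719376564026), (0.023916946724057198, 0.01766296476125717), 89.60704040527344)
orange 25 [-0.     -0.0439] y -0.0472 -0.0406
yellow 27 [-0.0105  0.0506] y 0.0412 0.0581
```

Request:
{"method": "send_rows", "body": {
  "motion": [
    {"offset": [0, 0, 0], "turn": 0},
    {"offset": [0, 0, 0], "turn": 0},
    {"offset": [0, 0, 0], "turn": 0},
    {"offset": [0, 0, 0], "turn": 0},
    {"offset": [0, 0, 0], "turn": 0},
    {"offset": [0, 0, 0], "turn": 0},
    {"offset": [0, 0, 0], "turn": 0},
    {"offset": [0, 0, 0], "turn": 0}
  ],
  "hand": -1
}}

```text
t: 20.7
eef_pos: [0.4878, -0.0494, 0.2551]
ee_rot: [3.135, 0.003, -0.252]
force: [-3.2, -21.4, 13.5]
width: 0.0475
```

Request:
{"method": "send_rows", "body": {
  "motion": [
    {"offset": [0, 0, 0], "turn": 0},
    {"offset": [0, 0, 0], "turn": 0},
    {"offset": [0, 0, 0], "turn": 0},
    {"offset": [0, 0, 0], "turn": 0},
    {"offset": [0, 0, 0], "turn": 0},
    {"offset": [0, 0, 0], "turn": 0},
    {"offset": [0, 0, 0], "turn": 0}
  ],
  "hand": 1
}}

```text
t: 21.4
eef_pos: [0.4891, -0.0463, 0.2543]
ee_rot: [-3.141, -0.001, -0.253]
force: [1.4, -0.2, -0.7]
width: 0.087
```

```bash
python3 chk.py
```

```text
21.4 [ 0.4891 -0.0463  0.2543] [-3.1412e+00 -5.0000e-04 -2.5250e-01] 0.087 [ 1.4 -0.2 -0.7] [ 0.31  0.22 -0.58 -0.   -0.77  1.01] clamp xy 0.0006 0.0848
black n 81
block centre [-0.0012 -0.0262] y rng [-0.0377 -0.015 ] x rng [-0.0101  0.007 ] z 0.0445
rect ((-0.0015142830088734627, -0.026424258947372437), (0.01802421547472477, 0.023837679997086525), 0.37593477964401245)
orange 1 [ 0.0024 -0.041 ] y -0.041 -0.041
yellow 29 [-0.0113  0.0501] y 0.0411 0.0581
```

The orange strip has gone from 25 px to 1 px, so the pad is pushed well into the jaw. One more squeeze for good measure (harmless), then lift clear.

Request:
{"method": "send_rows", "body": {
  "motion": [
    {"offset": [0, 0, 0], "turn": 0},
    {"offset": [0, 0, 0], "turn": 0},
    {"offset": [0, 0, 0], "turn": 0},
    {"offset": [0, 0, 0], "turn": 0},
    {"offset": [0, 0, 0], "turn": 0},
    {"offset": [0, 0, 0], "turn": 0},
    {"offset": [0, 0, 0], "turn": 0},
    {"offset": [0, 0, 0], "turn": 0}
  ],
  "hand": -1
}}

```text
t: 22.25
eef_pos: [0.4855, -0.0491, 0.2532]
ee_rot: [3.135, 0.008, -0.253]
force: [-11.7, -15.2, 6.9]
width: 0.0476
```

Request:
{"method": "send_rows", "body": {
  "motion": [
    {"offset": [0, 0, 0], "turn": 0},
    {"offset": [0, 0, 0], "turn": 0},
    {"offset": [0, 0, 0], "turn": 0},
    {"offset": [0, 0, 0], "turn": 0},
    {"offset": [0, 0, 0], "turn": 0},
    {"offset": [0, 0, 0], "turn": 0},
    {"offset": [0, 0, 0], "turn": 0}
  ],
  "hand": 1
}}

```text
t: 22.95
eef_pos: [0.4892, -0.0463, 0.2544]
ee_rot: [-3.141, -0.001, -0.252]
force: [-0.2, -0.1, -0.5]
width: 0.0872
```

Request:
{"method": "send_rows", "body": {
  "motion": [
    {"offset": [0, 0, -2], "turn": 0},
    {"offset": [0, 0, -5], "turn": 0},
    {"offset": [0, 0, -9], "turn": 0},
    {"offset": [-3, 0, -13], "turn": 0},
    {"offset": [-7, 0, -15], "turn": 0},
    {"offset": [-7, 0, -15], "turn": 0},
    {"offset": [-7, 0, -15], "turn": 0}
  ]
}}

```text
t: 23.65
eef_pos: [0.4206, -0.0287, 0.4054]
ee_rot: [-3.139, -0.003, -0.251]
force: [0.4, -0.5, 0.4]
width: 0.0876
```

```bash
sed -i 's/<.002)&(P/<.02)\&(P/' chk.py; python3 chk.py
python3 - <<'E'
import numpy as np
from h import *
# extents along the clamp axis from the picture: heights per 3 mm slice on the middle strip
t=np.load("chk.npy",allow_pickle=True).item(); P,m=cloud(t); o=np.array([.4674,-.1283]);ax=np.array([.2496,.9683]);n=np.array([.9683,-.2496])
c=np.stack([(P[...,:2]-o)@n,(P[...,:2]-o)@ax],-1); f=t["frame"]
for y in np.arange(-.075,.018,.003):
    s=m&(np.abs(c[...,0])<.007)&(c[...,1]>=y)&(c[...,1]<y+.003)&(P[...,2]<.07)
    if s.sum(): print(round(y,3),s.sum(),np.median(P[s][:,2]).round(3),np.median(f[s],axis=0))
E
```

```text
23.65 [ 0.4206 -0.0287  0.4054] [-3.1391e+00 -3.1000e-03 -2.5130e-01] 0.0876 [ 0.4 -0.5  0.4] [ 0.4  -0.08 -0.51 -0.   -1.14  0.92] clamp xy -0.0702 0.0848
black n 84
block centre [-0.001  -0.0249] y rng [-0.0378  0.0022] x rng [-0.0101  0.0084] z 0.0444
rect ((0.0008286056108772755, -0.009216921404004097), (0.05992472544312477, 0.019699500873684883), 81.40180969238281)
orange 2 [ 0.0016 -0.0413] y -0.0415 -0.0411
yellow 39 [-0.0016  0.0561] y 0.0519 0.0613
-0.075 7 0.007 [135. 128. 126.]
-0.072 7 0.004 [145. 135. 132.]
-0.069 7 0.008 [112. 104. 106.]
-0.066 4 0.016 [116.5 112.  111.5]
-0.063 5 0.051 [133. 126. 126.]
-0.06 7 0.052 [161. 150. 148.]
-0.057 8 0.053 [169.  155.5 152. ]
-0.054 9 0.054 [168. 155. 152.]
-0.051 8 0.054 [169.5 157.5 152. ]
-0.048 8 0.053 [159.5 155.  167. ]
-0.045 8 0.05 [106.  129.5 195.5]
-0.042 7 0.044 [ 49.  78. 142.]
-0.039 8 0.043 [50.5 51.5 58. ]
-0.036 8 0.045 [51.5 47.  44.5]
-0.033 8 0.045 [51.  46.5 49. ]
-0.03 6 0.044 [50.  49.5 48. ]
-0.027 8 0.044 [51.5 47.5 51. ]
-0.024 8 0.044 [51.5 47.  48.5]
-0.021 8 0.045 [49.  50.  49.5]
-0.018 7 0.045 [54. 51. 53.]
-0.015 3 0.043 [58. 58. 55.]
```

Block against the fixed jaw, flat, trigger back at its released position (y≈56). I'll measure the pad's compression from jaw-body travel against pad travel.

```bash
cat > prof.py <<'E'
from h import *
from scipy.ndimage import map_coordinates
o=np.array([.4674,-.1283]);ax=np.array([.2496,.9683]);n=np.array([.9683,-.2496])
ys=np.arange(-.105,-.03,.0005)
def prof(t):
    F,cx,cy=K(t);Mi=np.linalg.inv(np.array(t["cam_to_world"])); f=t["frame"].astype(float); im=f[...,2]-f[...,0]; g=f.mean(2); R=[];G=[]
    for y in ys:
        a=[]; 
        for x in np.arange(-.008,.0081,.002):
            p=o+n*x+ax*y; q=Mi@np.r_[p,.055,1]; a.append((cy+F*q[1]/q[2],cx-F*q[0]/q[2]))
        a=np.array(a).T; R.append(map_coordinates(im,a,order=1).mean()); G.append(map_coordinates(g,a,order=1).mean())
    return np.array(R),np.array(G)
for nm in("top0.npy","chk.npy"):
    R,G=prof(np.load(nm,allow_pickle=True).item()); k=R.argmax(); h=30
    up=ys[(ys<ys[k])&(R<h)][-1]; dn=ys[(ys>ys[k])&(R<h)][0]; area=np.clip(R,0,None)[max(0,k-25):k+25].sum()*.5
    print(nm,"peak",R.max().round(0),"orange from",up.round(4),"to",dn.round(4),"area",area.round(0)); print(G[::4].round(0).astype(int))
E
python3 prof.py
```

```text
top0.npy peak 230.0 orange from -0.079 to -0.067 area 1703.0
[148 150 148 138 128 131 142 148 149 150 149 150 144 136 129 124 122 134
 145 148 149 151 153 156 158 155 152 152 153 154 155 154 152 153 155 155
 155 153]
chk.npy peak 100.0 orange from -0.0455 to -0.038 area 559.0
[157 160 158 150 140 134 136 136 134 131 132 135 138 137 134 134 134 136
 139 139 134 131 135 149 156 159 159 160 160 161 159 138 103  73  59  55
  55  56]
```

Exposed orange shrank from about 7.4 to 2.4 mm, and the jaw moved about 33 mm against 29 mm for the pad front. The pad is therefore pushed in about 4.5–5 mm. Hand in.

```bash
python3 -c "
from station import *
s=get_state(); print(s['t'],s['force'].round(1)); print(job_done())"
```

```text
23.7 [ 0.5 -0.9 -0.5]
the job is handed in; nothing more can be done
None
```

I laid the drill block flat and lengthwise on the bed, released it, and squeezed the trigger five times, letting it spring back each time. I handed the job in at 23.7 s of the 54 s allowed. I picked the block by its 42 mm length first, because the rear ledge and the stand pole blocked a grasp by its width. I then set it down clear, regrasped it by its 22 mm width and placed it.

**Last checks, from the top camera:**
- **Block:** it is flat on the bed, with its top reading 44–45 mm and its middle within about 1 mm of the clamp's centre line. Its pad end sits at about y = -42 mm, as it should for a 42 mm block against the fixed jaw.
- **Pad:** the jaw moved about 33 mm against 29 mm for the pad front, and the visible orange shrank from about 7.4 to 2.4 mm. Both put the pad about 4.5–5 mm in.
- **Trigger and arm:** the trigger is back at its released position, and the arm is clear with about 0 N on the wrist.

**What disagreed or was not seen directly:**
- During the squeezes the fingers stopped at about 47 mm open instead of the expected 34 mm, with a net sideways force of 15–24 N on the tool. Each free squeeze still drew the jaw about 10 mm.
- The fixed-jaw end of the block was partly hidden from the camera, so its contact there is inferred from the block's length and the pad compression.

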